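# Clip the thermometer on the pot

## Task

Get the pot ready for cooking sugar: take the lid off the pot on the hob and lay it on the round wooden trivet. Then squeeze the sprung clip of the kitchen thermometer to take it off the mixing bowl, and clip it upright on the pot's rim, pushed fully down, clear of the two pot handles, with its probe hanging inside the pot. Let the clip close on the pot wall, leave the pot where it stands and do not disturb the other things.

Things in the scene. Friction and masses are not known exactly. Their poses are not given: they have to be found in the camera images.
- hob: portable induction hob, a flat black-topped slab 340 x 270 x 50 mm (its x, y, z), standing still; origin under its centre
- pot: small stainless pot standing on the hob, 0.9 kg. Origin: centre of its underside; z up. 75 mm high. Upright wall 2 mm thick (radius 78 inside, 80 outside), small rolled rim out to radius 83; inner floor at z 8 mm. Two loop handles stand out along its +y and -y axes to 120 mm from the centre, 86 mm wide (along x), at z 43 to 65 mm; the wall on its +x and -x sides is free
- lid: low domed steel lid, 174 mm across and 12 mm high, with a black round knob on top: knob 33 mm across, from 19 to 35 mm above the origin, on a neck 20 mm across. Lies loose on the pot, 0.32 kg. Origin: centre of its underside; z up
- trivet: round wooden trivet, 180 mm across, 10 mm thick, lying on the worktop beside the hob. Origin: centre of its underside
- mixing_bowl: heavy white stoneware mixing bowl that does not move, with straight sides 5 mm thick flaring 30 degrees from vertical; 174 mm across inside the rim, 82 mm high. Origin: centre of its underside. The thermometer is clipped on its rim on its -x side (the robot's side), leaning outward with the wall
- thermometer: digital pot thermometer with a sprung clip, 105 g. Origin: in the clip's crotch, where a rim butts, on the inner leg's wall face. z up along the probe, x from clip to case (into the vessel), y along the rim. Black case: x 0 to 15, y -17 to 17, z 10 to 66 mm. Inner leg: 16 mm wide plate, x 0 to 2, down to z -32, lead-in to z -38. On the bowl its z leans 30 degrees from vertical
- squeeze (a point): middle between case face and thumb lever when squeezed: x 1, z 42 mm of the thermometer. To open the clip put the TCP here, tool pointing along the thermometer's -z, fingers closing along its x on the case face (x +15) and the lever. Released, the lever's top stands out to about x -33, z 49 mm; fully squeezed the lever is parallel to the case, 28 mm over both, held firmly; fingertips then at z 23
- clip (a joint): angle of the sprung clip about its pin (along y, at x -8, z 8 mm of the thermometer), rad: 0 shut on nothing, about 0.06 on the 2 mm pot wall, 0.17 on the 5 mm bowl wall, 0.5 squeezed fully open (stop). Thumb lever 18 mm wide, to 46 mm above the pin. Fully open takes about 9 N at the lever; the jaw presses on a wall with 5 to 7 N
- jaw_bead (a point): bead of the clip's jaw that presses on the wall from outside; shut at x -2, z -20 mm of the thermometer. The jaw is 16 mm wide and ends at z -26; squeezed fully open the bead stands 14 mm from the leg
- probe_tip (a point): lower end of the thermometer's probe (4 mm rod), at x 8, z -54 mm of the thermometer
- lemon: lemon, about 78 x 55 mm, bystander
- sugar_jar: glass jar with a grey lid, 92 mm across, 167 mm high, bystander behind the hob
- tub: low oblong plastic tub, 96 x 137 x 53 mm, bystander
- wooden_spoon: wooden spoon, 311 mm long, lying flat, bystander
- teaspoon: teaspoon with a coloured handle, 132 mm long, lying flat, bystander
- timer: round wind-up kitchen timer, 70 mm across, 60 mm high, bystander
Things that resemble listed ones, but are neither listed nor needed, are in the scene too. Several things have the shape of the trivet; the one meant has the colours described above.

How it is judged:
On the way, in this order (a step that is already met when the one before it is completed fails the run):
1. the lid lies flat on the trivet, let go (horizontal distance between lid and trivet below 0.05 m and z of lid in the frame of trivet between 0.006 and 0.014 m and angle between lid's own z axis and vertical below 0.08 rad and contact force between the fingers and lid below 0.1 N), for 0.2 s.
2. the thermometer is lifted off the bowl with its clip squeezed open (value of joint clip above 0.35 rad and distance between thermometer and mixing_bowl above 0.16 m and contact force between thermometer and mixing_bowl below 0.1 N), for 0.1 s.
At the end, for the whole second after the job is handed in: Lid flat on the trivet, centres within 50 mm. Clip shut on the pot wall (angle 0.03 to 0.15, over 3 N), crotch within 8 mm of the rim, thermometer within 0.2 rad of upright, probe inside and off the floor, within 68 mm of the pot's x axis. Pot level, moved under 40 mm. All at rest (horizontal distance between lid and trivet below 0.05 m and z of lid in the frame of trivet between 0.006 and 0.014 m and angle between lid's own z axis and vertical below 0.08 rad and contact force between thermometer and pot above 3 N and value of joint clip between 0.03 and 0.15 rad and z of thermometer in the frame of pot between 0.07 and 0.083 m and horizontal distance between thermometer and pot between 0.068 and 0.083 m and angle between thermometer's own z axis and vertical below 0.2 rad and horizontal distance between probe_tip and pot below 0.077 m and z of probe_tip in the frame of pot between 0.01 and 0.04 m and y of thermometer in the frame of pot between -0.068 and 0.068 m and distance of pot from where it was at the start of the episode below 0.04 m and angle between pot's own z axis and vertical below 0.05 rad and linear speed of each of thermometer, lid below 0.02 m/s); the robot touches nothing.
It fails at once if a bystander is moved more than 5 cm (distance of any of lemon, sugar_jar, tub, wooden_spoon, teaspoon, timer from where it was at the start of the episode above 0.05 m).
It fails at once if the pot is tipped (angle between pot's own z axis and vertical above 0.3 rad).
It also fails if it takes over 58 s, if anything falls off the work surface, if the arm or the gripper's body presses on something with over 40 N, if the wrist force passes 120 N, or if a joint passes its speed limit or range.

## Robot

A 6-joint arm with a two-finger parallel gripper is mounted at the origin on a cart in front of the work surface, level with it; the furniture and walls round the work are solid. World frame = base frame: x ahead of the robot, y to its left, z up, the work surface at z = 0. Lengths are in m, angles in rad, forces in N, time in s.
With the tool pointing down it reaches from about 0.375 to 0.75 m from the base axis. Payload 9 kg.
Tool frame: the origin (TCP) lies between the finger pads, 19 mm behind the fingertips; this is the grasp point; z points along the fingers, y is the line along which they close (so a half turn about z gives the same grasp; the last joint's range is limited). The gripper opens to 85 mm and grips with 20 to 120 N. Pads are 22 mm wide; open, the fingers measure 114 mm over their backs; the gripper's body (76 mm by 85 mm) begins 54 mm behind the grasp point. The pads swing forward as they close: fully open they stand 13 mm farther back than shut.
Start: joints at [1.086, 0.104, 0.097, 1.564, 0, 1.353], TCP at [0.158, 0.579, 0.25] pointing down, gripper open.
Joint ranges: [-2.99, 2.99], [-0.84, 1.86], [-1.1, 1.16], [-1.84, 2.11], [-1.51, 1.56], [-3.14, 3.14]. Speed limits (rad/s): [2.22, 2.22, 2.57, 3.14, 3.14, 3.14].

## Interface

Orientations are given as a unit quaternion [x, y, z, w].
In Python, from workcell import ctrl gives the robot as it stands.
- The arm moves only by the tool move_arm, never from a script. Its argument "series" is a list of rows, each an object with "translation": the shift along the tool's x, y, z scaled (see below), a list of three; "angular": the turn, a rotation vector about the tool's x, y, z scaled (see below), a list of three; "claw": the opening, from 0 (shut) to 1 (fully open). In form: [{"translation": [x, y, z], "angular": [wx, wy, wz], "claw": claw}, ...]. A call has 1 to 8 rows; each row is the pose to reach, as a shift and turn from the pose commanded when the call began, along the tool's axes at that moment, turning the shorter way round; what a row does not reach only later rows make up. The controller multiplies each number of a shift by 0.15 m and each number of a turn by 2 pi rad. A row lasts 1/12 s, in which the tool goes at most 41.7 mm and 7.16 degrees, less where a joint would pass 70% of its speed; a pose out of reach is approached as far as the arm can. A call with a number of a shift or a turn outside -1 to 1 is refused whole. A call with a gripper value outside its range is refused whole. The fingers move at their own pace and stop on an object; "squeeze" is the grip in N (left out, the last holds). Time passes only in rows, so rows that repeat a pose let the fingers close. It gives the time, the measured TCP pose, the force, the opening and the grip force at its end, in the units of the state.
- ctrl.state(): the state, without advancing time (a new reading comes with each control period).
- ctrl.capture(name): name is "scene" or "top" or "wrist"; returns a dict with "image" (384x512x3 uint8, red, green, blue), "fx", "fy", "cx", "cy" (pixels), "extrinsics" (4x4, takes a point from camera to world coordinates). Camera axes: x right, y up, looking along -z (the intrinsics and any distortion apply to the point x, -y, -z); pixel columns grow to the right and rows downward; lengths in m; the calibration is good to about 2 mm. A picture is of the moment at which its call begins. There is no depth.
- ctrl.finish_job(): hands the job in; it is judged then, once.
The state is a dict: "time": time; "joints": joint angles; "qd": joint speeds; "joint_torque": joint torques, N m; "tcp_pos": TCP position; "tool_rot": TCP orientation; "contact_force": force on the tool from outside, world axes, zero at the start; "wrist_torque": the same for the moment, N m; "opening": finger opening in m; "grasp_force": force on a finger pad.
Only numpy, scipy, OpenCV 4.12 (cv2) and the standard library are available. Lean on these libraries where they do the work, as an engineer would, in place of code of your own. Each camera call takes 0.05 s, during which the arm holds its last target. There are 200 camera calls.

## Working session

There is one attempt and no reset: what is moved stays moved. The work goes in short steps, Python scripts to look and compute and a tool call to move; the robot and the scene stay as the last step left them, time stands still between calls to the robot, and variables do not carry over. Pictures are saved under pics/ and viewed, at most 10 in all, crops included, and the job is handed in when it is done.

Besides the shell and the picture viewer there is one more tool, called after "Call:" as a command line: name --argument value ..., lists and objects as JSON in quotes. move_arm: Moves the arm, as the interface text tells. Its arguments: {"type":"object","properties":{"series":{"type":"array"},"squeeze":{"type":"number"}},"required":["series"]}

```bash
mkdir -p pics; ls; cat > h.py <<'E'
import numpy as np,cv2
from workcell import ctrl
from scipy.spatial.transform import Rotation as R
def save(name,fn,crop=None,s=1):
    c=ctrl.capture(name);im=c["image"][:,:,::-1]
    np.savez("pics/"+fn+".npz",**{k:np.array(v) for k,v in c.items()})
    if crop: im=im[crop[1]:crop[3],crop[0]:crop[2]]
    cv2.imwrite("pics/"+fn+".png",cv2.resize(im,None,fx=s,fy=s,interpolation=cv2.INTER_CUBIC));return c
def ray(c,u,v):
    E=np.array(c["extrinsics"]);d=E[:3,:3]@np.array([(u-c["cx"])/c["fx"],-(v-c["cy"])/c["fy"],-1]);return E[:3,3],d
def atz(c,u,v,z):
    o,d=ray(c,u,v);return o+d*(z-o[2])/d[2]
def proj(c,p):
    E=np.array(c["extrinsics"]);q=E[:3,:3].T@(np.array(p)-E[:3,3]);return [float(c["cx"]-c["fx"]*q[0]/q[2]),float(c["cy"]+c["fy"]*q[1]/q[2])]
def move(p,q=None):
    "print shift/turn numbers from the current pose to world p, rotation q"
    s=ctrl.state();r=R.from_quat(s["tool_rot"]);sh=r.inv().apply(np.array(p)-s["tcp_pos"])/.15
    a=(r.inv()*q).as_rotvec()/(2*np.pi) if q is not None else [0,0,0]
    print("shift",np.round(sh,3),"turn",np.round(a,4))
E
python3 - <<'E'
from h import *
s=ctrl.state();print(s)
for n in("scene","top"):
    c=save(n,n+"0",s=1.5);print({k:np.round(c[k],3).tolist() for k in c if k!="image"})
E
```

```text
pics
{'time': 0.0, 'joints': array([ 1.08627308e+00,  1.04703633e-01,  9.64720107e-02,  1.56392383e+00,
       -8.84844455e-06,  1.35310520e+00]), 'qd': array([-1.50859627e-03, -1.72977417e-04,  3.82439301e-04,  1.75209660e-03,
        3.26656994e-04,  2.13086917e-05]), 'joint_torque': array([ 1.27144325e-03, -5.56932485e+01,  5.03646362e+01,  1.68481877e-02,
       -2.55460300e-04, -3.80187316e-06]), 'tcp_pos': array([0.15804271, 0.57848177, 0.2492213 ]), 'tool_rot': array([ 1.33020583e-01,  9.91113042e-01, -6.39626308e-04, -2.29573033e-04]), 'contact_force': array([ 0.22595319,  0.51905087, -0.08842817]), 'wrist_torque': array([-0.0386351 , -0.02721586, -0.05056188]), 'grasp_force': 0.0, 'opening': 0.08536564967323436}
{'fx': 488.874, 'fy': 488.874, 'cx': 251.134, 'cy': 200.839, 'extrinsics': [[-0.516, -0.555, 0.652, 1.714], [0.856, -0.33, 0.397, 0.835], [-0.005, 0.763, 0.646, 1.28], [0.0, 0.0, 0.0, 1.0]]}
{'fx': 373.663, 'fy': 373.663, 'cx': 257.412, 'cy': 192.484, 'extrinsics': [[-0.028, 0.986, -0.165, 0.313], [-0.996, -0.014, 0.083, 0.224], [0.08, 0.167, 0.983, 1.458], [0.0, 0.0, 0.0, 1.0]]}
```

View pics/scene0.png

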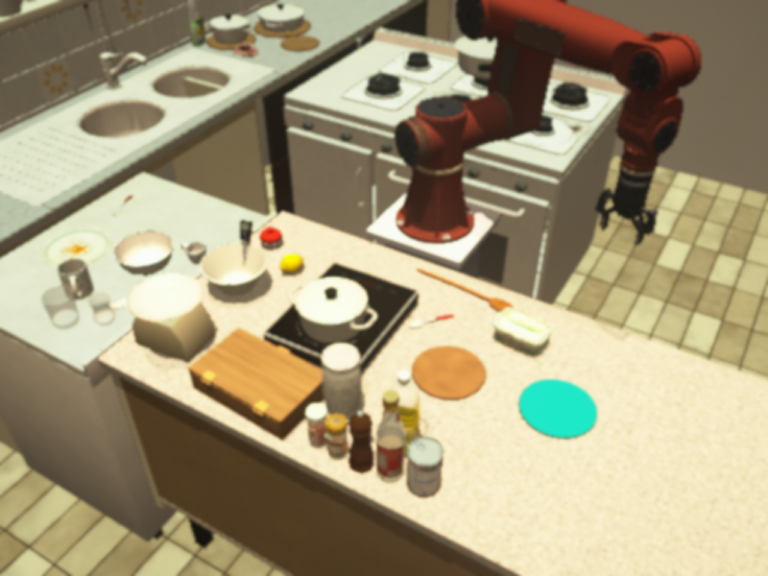

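View pics/top0.png

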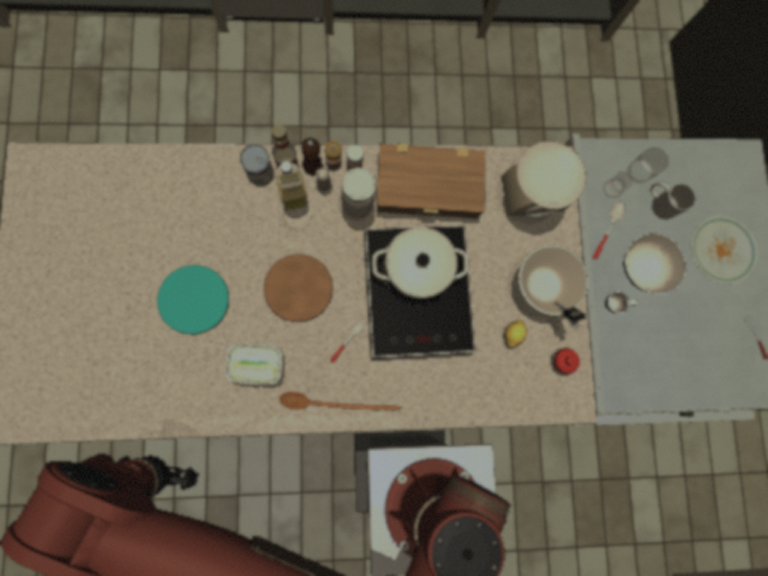

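Scene: pot on hob (scene 332,305), thermometer on the bowl (245,232), wooden trivet (449,371). Top: knob (423,260), trivet (298,287), bowl (552,280), thermometer case (572,315); the teal disc is a decoy. Enlarging.

```bash
python3 - <<'E'
from h import *
t=np.load("pics/top0.npz")["image"][:,:,::-1];s=np.load("pics/scene0.npz")["image"][:,:,::-1]
f=lambda im,x,y,w,h,k:cv2.resize(im[y:y+h,x:x+w],None,fx=k,fy=k,interpolation=cv2.INTER_CUBIC)
a=np.hstack([f(t,335,155,65,75,6),f(t,240,145,80,75*1,6)[:, :400]])
b=np.hstack([f(s,125,140,65,75-25,6),f(s,185,175,66,50,6)])
w=min(a.shape[1],b.shape[1]);im=np.vstack([a[:300,:w],b[:,:w]]);print(im.shape)
cv2.imwrite("pics/crop1.png",im)
for n,u,v,z in(("knob",423,259,.16),("trivet",298,287.5,.01),("case",572,315,.14),("hobc",419,291,.05)):
    print(n,np.round(atz(np.load("pics/top0.npz"),u/1.5,v/1.5,z),3))
for n,u,v,z in(("knob",331.5,293,.16),("trivet",449,372,.01),("case",245,232,.14)):
    print(n,np.round(atz(np.load("pics/scene0.npz"),u/1.5,v/1.5,z),3))
E
```

```text
(600, 786, 3)
knob [0.602 0.024 0.16 ]
trivet [0.563 0.331 0.01 ]
case [ 0.463 -0.341  0.14 ]
hobc [0.542 0.02  0.05 ]
knob [0.613 0.037 0.16 ]
trivet [0.569 0.34  0.01 ]
case [ 0.497 -0.324  0.14 ]
```

View pics/crop1.png

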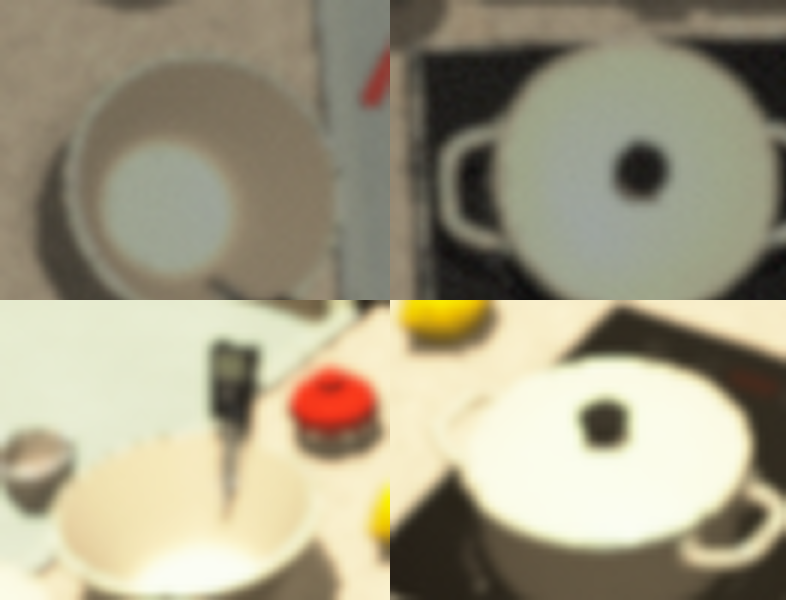

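Crop: knob at crop (640,172) → top px (281.7,173.7) and scene px (220.8,195.8); thermometer case near crop (235,380) → scene (164,153.5). The handles point along world ±y. I'll move toward the pot and refine with the wrist camera.

```bash
python3 - <<'E'
from h import *
from scipy.optimize import least_squares
T=np.load("pics/top0.npz");S=np.load("pics/scene0.npz")
def tri(a,b):
    o1,d1=ray(T,*a);o2,d2=ray(S,*b);d1/=np.linalg.norm(d1);d2/=np.linalg.norm(d2)
    s=np.linalg.lstsq(np.c_[d1,-d2],o2-o1,rcond=None)[0];p,q=o1+s[0]*d1,o2+s[1]*d2
    return np.round((p+q)/2,3),round(np.linalg.norm(p-q),4)
print("knob",tri((281.7,173.4),(220.8,195.8)),"trivet",tri((198.7,191.7),(299.3,248)))
print("case",tri((572/1.5,315/1.5),(164,153.5)))
for c,n in((T,"top"),(S,"scene")):
    im=c["image"].astype(int);h=cv2.cvtColor(c["image"],cv2.COLOR_RGB2HSV);print(n,h[192 if n=="top" else 248,199 if n=="top" else 299])
move([.6,.03,.3])
E
```

```text
knob (array([0.601, 0.025, 0.145]), np.float64(0.005)) trivet (array([0.563, 0.334, 0.002]), np.float64(0.0054))
case (array([ 0.465, -0.35 ,  0.118]), np.float64(0.001))
top [ 15 132 120]
scene [ 16 169 226]
shift [-3.806 -2.751 -0.335] turn [0 0 0]
```

Call:
move_arm --series '[{"translation":[-0.95,-0.69,-0.085],"angular":[0,0,0],"claw":1},{"translation":[-0.95,-0.69,-0.085],"angular":[0,0,0],"claw":1},{"translation":[-0.95,-0.69,-0.085],"angular":[0,0,0],"claw":1},{"translation":[-0.95,-0.69,-0.085],"angular":[0,0,0],"claw":1},{"translation":[-0.95,-0.69,-0.085],"angular":[0,0,0],"claw":1}]'

```text
time: 0.52
tcp_pos: [0.2711, 0.438, 0.263]
tool_rot: [0.135, 0.991, -0.0, 0.001]
contact_force: [0.2, 0.6, 0.3]
opening: 0.0853
grasp_force: 0.0
```

Call:
move_arm --series '[{"translation":[-0.95,-0.69,-0.085],"angular":[0,0,0],"claw":1},{"translation":[-0.95,-0.69,-0.085],"angular":[0,0,0],"claw":1},{"translation":[-0.95,-0.69,-0.085],"angular":[0,0,0],"claw":1},{"translation":[-0.95,-0.69,-0.085],"angular":[0,0,0],"claw":1},{"translation":[-0.95,-0.69,-0.085],"angular":[0,0,0],"claw":1}]'

```text
time: 0.93
tcp_pos: [0.3813, 0.3004, 0.2756]
tool_rot: [0.135, 0.991, -0.0, 0.001]
contact_force: [0.1, 0.0, 0.3]
opening: 0.0852
grasp_force: 0.0
```

Call:
move_arm --series '[{"translation":[-0.95,-0.69,-0.085],"angular":[0,0,0],"claw":1},{"translation":[-0.95,-0.69,-0.085],"angular":[0,0,0],"claw":1},{"translation":[-0.95,-0.69,-0.085],"angular":[0,0,0],"claw":1},{"translation":[-0.95,-0.69,-0.085],"angular":[0,0,0],"claw":1},{"translation":[-0.95,-0.69,-0.085],"angular":[0,0,0],"claw":1}]'

```text
time: 1.35
tcp_pos: [0.4914, 0.1628, 0.2878]
tool_rot: [0.135, 0.991, -0.0, 0.0]
contact_force: [-0.3, -0.1, -1.4]
opening: 0.0854
grasp_force: 0.0
```

Call:
move_arm --series '[{"translation":[-0.95,-0.69,-0.085],"angular":[0,0,0],"claw":1},{"translation":[-0.95,-0.69,-0.085],"angular":[0,0,0],"claw":1},{"translation":[-0.95,-0.69,-0.085],"angular":[0,0,0],"claw":1},{"translation":[-0.95,-0.69,-0.085],"angular":[0,0,0],"claw":1},{"translation":[-0.95,-0.69,-0.085],"angular":[0,0,0],"claw":1},{"translation":[-0.95,-0.69,-0.085],"angular":[0,0,0],"claw":1}]'

```text
time: 1.85
tcp_pos: [0.6001, 0.0271, 0.2997]
tool_rot: [0.135, 0.991, 0.0, -0.001]
contact_force: [-1.0, -0.1, -0.3]
opening: 0.0854
grasp_force: 0.0
```

```bash
python3 - <<'E'
from h import *
c=save("wrist","w1",s=1.5);s=ctrl.state();print(s["time"],s["tcp_pos"],s["tool_rot"],s["joints"]);print({k:np.round(c[k],3).tolist() for k in c if k!="image"})
E
```

```text
1.9 [0.59906208 0.0288011  0.30003129] [ 1.33817675e-01  9.91005535e-01  2.35236479e-04 -8.96794900e-04] [-1.69963980e-01  1.24147388e-01  2.09978734e-01  1.65843693e+00
  4.06076560e-04  9.84763893e-02]
{'fx': 346.271, 'fy': 346.271, 'cx': 255.422, 'cy': 197.031, 'extrinsics': [[0.267, -0.919, -0.291, 0.526], [0.964, 0.255, 0.08, 0.048], [0.0, -0.302, 0.953, 0.424], [0.0, 0.0, 0.0, 1.0]]}
```

View pics/w1.png

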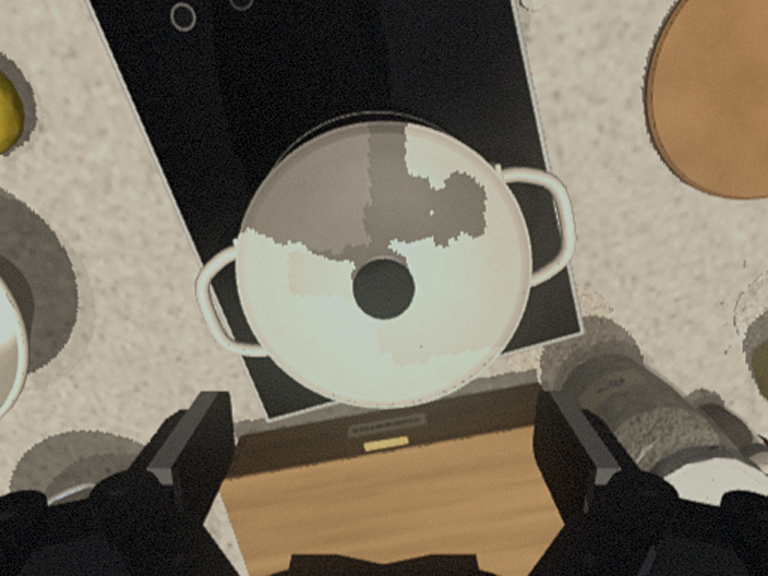

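```bash
python3 - <<'E'
from h import *
c=np.load("pics/w1.npz");p=lambda u,v,z:np.round(atz(c,u/1.5,v/1.5,z),4)
print("knob",p(384,288,.159)); print("lid L,R,T,B",p(237,290,.127),p(531,250,.127),p(384,122,.127),p(384,408,.127))
a,b=p(205,303,.105),p(566,225,.105);print("handles",a,b,np.degrees(np.arctan2(*(b-a)[[1,0]])))
print("trivet left,bottom",p(650,95,.01),p(752,199,.0))
k=p(384,288,.159);move([k[0],k[1],.161])
E
```

```text
knob [0.6025 0.0273 0.159 ]
lid L,R,T,B [ 0.5896 -0.0601  0.127 ] [0.6124 0.1136 0.127 ] [0.5213 0.0498 0.127 ] [0.6896 0.0033 0.127 ]
handles [ 0.5971 -0.0912  0.105 ] [0.6091 0.1421 0.105 ] 87.0555337520301
trivet left,bottom [0.5541 0.2465 0.01  ] [0.6558 0.3215 0.    ]
shift [-0.026 -0.004  0.927] turn [0 0 0]
```

Wrist view: knob centre at (384,288) → world (0.6025, 0.0273); handles lie along y (yaw −3°); trivet about (0.566, 0.336). Grasping the knob.

Call:
move_arm --series '[{"translation":[-0.026,-0.004,0.6],"angular":[0,0,0],"claw":1},{"translation":[-0.026,-0.004,0.6],"angular":[0,0,0],"claw":1},{"translation":[-0.026,-0.004,0.6],"angular":[0,0,0],"claw":1},{"translation":[-0.026,-0.004,0.75],"angular":[0,0,0],"claw":1},{"translation":[-0.026,-0.004,0.85],"angular":[0,0,0],"claw":1},{"translation":[-0.026,-0.004,0.925],"angular":[0,0,0],"claw":1},{"translation":[-0.026,-0.004,0.925],"angular":[0,0,0],"claw":1},{"translation":[-0.026,-0.004,0.925],"angular":[0,0,0],"claw":0.5}]' --squeeze 40

```text
time: 2.57
tcp_pos: [0.6023, 0.0283, 0.1633]
tool_rot: [0.133, 0.991, 0.0, 0.0]
contact_force: [0.5, -0.1, -0.0]
opening: 0.0757
grasp_force: 0.0
```

Call:
move_arm --series '[{"translation":[0,0,0],"angular":[0,0,0],"claw":0.2},{"translation":[0,0,0],"angular":[0,0,0],"claw":0.2},{"translation":[0,0,0],"angular":[0,0,0],"claw":0.2},{"translation":[0,0,0],"angular":[0,0,0],"claw":0.2},{"translation":[0,0,0],"angular":[0,0,0],"claw":0.2},{"translation":[0,0,0],"angular":[0,0,0],"claw":0.2}]'

```text
time: 3.07
tcp_pos: [0.603, 0.0274, 0.1636]
tool_rot: [0.133, 0.991, 0.0, 0.001]
contact_force: [-2.3, -0.3, 5.7]
opening: 0.0289
grasp_force: 39.5
```

Call:
move_arm --series '[{"translation":[0,0,-0.05],"angular":[0,0,0],"claw":0.2},{"translation":[0,0,-0.1],"angular":[0,0,0],"claw":0.2},{"translation":[0,0,-0.2],"angular":[0,0,0],"claw":0.2},{"translation":[0,0,-0.3],"angular":[0,0,0],"claw":0.2},{"translation":[0,0,-0.4],"angular":[0,0,0],"claw":0.2},{"translation":[0,0,-0.5],"angular":[0,0,0],"claw":0.2},{"translation":[0,0,-0.5],"angular":[0,0,0],"claw":0.2}]'

```text
time: 3.65
tcp_pos: [0.6036, 0.0273, 0.2409]
tool_rot: [0.133, 0.991, -0.0, 0.002]
contact_force: [1.1, 1.1, -2.5]
opening: 0.0284
grasp_force: 40.3
```

```bash
python3 - <<'E'
from h import *
s=ctrl.state();print(s["opening"],s["grasp_force"],s["contact_force"])
a=save("wrist","w2")["image"];b=save("scene","s2")["image"]
cv2.imwrite("pics/c2.png",np.hstack([cv2.resize(a,(512,384)),cv2.resize(b[140:260,150:245],(285,360)).__array__()[:360] if 0 else cv2.copyMakeBorder(cv2.resize(b[140:260,150:245],(285,360)),0,24,0,0,0)])[:,:,::-1])
move([.566,.336,.24])
E
```

```text
0.028440512922578234 40.28353401350614 [ 1.13604384  1.10896674 -2.53092522]
shift [ 0.779  1.919 -0.017] turn [0 0 0]
```

View pics/c2.png

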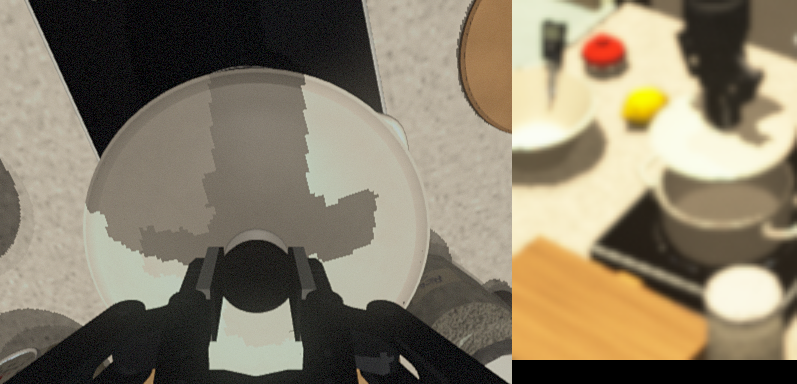

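Wrist picture: the lid is held level by the knob (knob at 256,275), and the pot stays behind. Carrying it to the trivet.

Call:
move_arm --series '[{"translation":[0.06,0.14,0],"angular":[0,0,0],"claw":0.2},{"translation":[0.14,0.34,0],"angular":[0,0,0],"claw":0.2},{"translation":[0.22,0.54,0],"angular":[0,0,0],"claw":0.2},{"translation":[0.3,0.74,0],"angular":[0,0,0],"claw":0.2},{"translation":[0.39,0.96,0],"angular":[0,0,0],"claw":0.2}]'

```text
time: 4.17
tcp_pos: [0.5832, 0.1828, 0.2356]
tool_rot: [0.133, 0.991, -0.0, -0.001]
contact_force: [0.8, 0.9, -3.2]
opening: 0.0287
grasp_force: 40.4
```

Call:
move_arm --series '[{"translation":[0.08,0.2,0.05],"angular":[0,0,0],"claw":0.2},{"translation":[0.16,0.4,0.15],"angular":[0,0,0],"claw":0.2},{"translation":[0.24,0.6,0.25],"angular":[0,0,0],"claw":0.2},{"translation":[0.32,0.78,0.35],"angular":[0,0,0],"claw":0.2},{"translation":[0.38,0.91,0.45],"angular":[0,0,0],"claw":0.2},{"translation":[0.39,0.96,0.55],"angular":[0,0,0],"claw":0.2},{"translation":[0.39,0.96,0.6],"angular":[0,0,0],"claw":0.2},{"translation":[0.39,0.96,0.6],"angular":[0,0,0],"claw":0.2}]'

```text
time: 4.83
tcp_pos: [0.564, 0.3353, 0.1437]
tool_rot: [0.133, 0.991, -0.001, -0.002]
contact_force: [-0.5, -1.0, -4.5]
opening: 0.0289
grasp_force: 40.4
```

```bash
python3 - <<'E'
from h import *
s=ctrl.state();print(s["tcp_pos"],s["opening"],s["grasp_force"],s["contact_force"])
c=save("wrist","w3");im=c["image"];h=cv2.cvtColor(im,cv2.COLOR_RGB2HSV)
t=save("top","t3")
move([.566,.336,.051])
a=cv2.resize(t["image"][150:230,130:330],None,fx=2.5,fy=2.5)
cv2.imwrite("pics/c3.png",np.vstack([a[:,:500],im[:,:500]])[:,:,::-1])
E
```

```text
[0.56398501 0.33532084 0.14370428] 0.028925615002082367 40.43451987869048 [-0.54179326 -1.01444782 -4.46615667]
shift [-0.     0.008  0.64 ] turn [0 0 0]
```

View pics/c3.png

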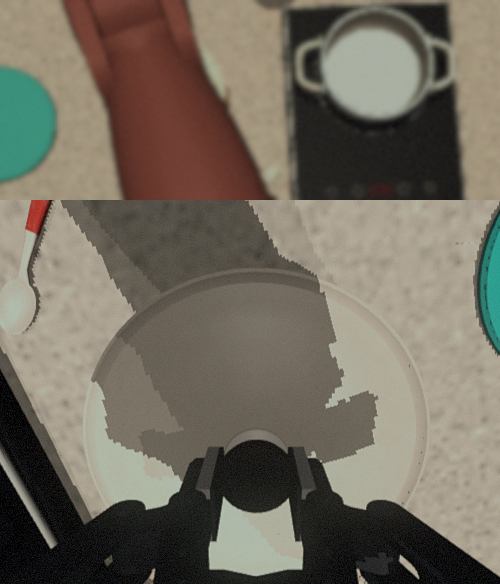

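The lid is over the trivet, fully hiding it. Lowering and letting go.

Call:
move_arm --series '[{"translation":[0,0.005,0.15],"angular":[0,0,0],"claw":0.2},{"translation":[0,0.005,0.35],"angular":[0,0,0],"claw":0.2},{"translation":[0,0.005,0.5],"angular":[0,0,0],"claw":0.2},{"translation":[0,0.005,0.56],"angular":[0,0,0],"claw":0.2},{"translation":[0,0.005,0.6],"angular":[0,0,0],"claw":0.2},{"translation":[0,0.005,0.625],"angular":[0,0,0],"claw":0.2},{"translation":[0,0.005,0.625],"angular":[0,0,0],"claw":0.2},{"translation":[0,0.005,0.625],"angular":[0,0,0],"claw":0.2}]'

```text
time: 5.6
tcp_pos: [0.5668, 0.3371, 0.0552]
tool_rot: [0.133, 0.991, 0.001, 0.001]
contact_force: [-0.2, 0.7, -4.1]
opening: 0.029
grasp_force: 40.5
```

Call:
move_arm --series '[{"translation":[0,0,0.015],"angular":[0,0,0],"claw":0.2},{"translation":[0,0,0.03],"angular":[0,0,0],"claw":0.2},{"translation":[0,0,0.03],"angular":[0,0,0],"claw":0.2}]'

```text
time: 5.85
tcp_pos: [0.5658, 0.337, 0.0491]
tool_rot: [0.133, 0.991, 0.0, 0.0]
contact_force: [-0.6, 0.1, -3.2]
opening: 0.0289
grasp_force: 40.4
```

Within a millimetre of resting; releasing and then rising.

Call:
move_arm --series '[{"translation":[0,0,0.005],"angular":[0,0,0],"claw":0.2},{"translation":[0,0,0.005],"angular":[0,0,0],"claw":0.6},{"translation":[0,0,0.005],"angular":[0,0,0],"claw":1},{"translation":[0,0,0.005],"angular":[0,0,0],"claw":1},{"translation":[0,0,0.005],"angular":[0,0,0],"claw":1},{"translation":[0,0,0.005],"angular":[0,0,0],"claw":1},{"translation":[0,0,0.005],"angular":[0,0,0],"claw":1}]'

```text
time: 6.43
tcp_pos: [0.5659, 0.337, 0.0485]
tool_rot: [0.133, 0.991, 0.0, 0.0]
contact_force: [-0.0, 0.3, 0.1]
opening: 0.0855
grasp_force: 0.0
```

Call:
move_arm --series '[{"translation":[0,0,-0.2],"angular":[0,0,0],"claw":1},{"translation":[0,0,-0.45],"angular":[0,0,0],"claw":1},{"translation":[0,0,-0.7],"angular":[0,0,0],"claw":1},{"translation":[0,0,-0.95],"angular":[0,0,0],"claw":1},{"translation":[0,0,-1],"angular":[0,0,0],"claw":1},{"translation":[0,0,-1],"angular":[0,0,0],"claw":1}]'

```text
time: 6.93
tcp_pos: [0.5676, 0.3376, 0.2028]
tool_rot: [0.133, 0.991, 0.002, 0.003]
contact_force: [-0.3, 0.8, 0.4]
opening: 0.0853
grasp_force: 0.0
```

```bash
python3 - <<'E'
from h import *
s=ctrl.state();print(s["tcp_pos"],s["opening"])
c=save("wrist","w4")
from h import R
# goal over the bowl side: tool down, y tool=+world x
q=R.from_matrix(np.array([[0,1,0],[1,0,0],[0,0,-1]]).T)
move([.44,-.30,.33],q)
# predicted trivet & lid edges in this wrist image
for z,r in((.01,.09),(.01,.087)):print([np.round(proj(c,[.566+r*np.cos(a),.336+r*np.sin(a),z])).tolist() for a in(0,1.57,3.14,-1.57)])
E
```

```text
[0.56760212 0.33761299 0.20279453] 0.08525587261351912
shift [-0.308 -4.319 -0.875] turn [5.000e-04 2.000e-04 2.075e-01]
[[276.0, 254.0], [347.0, 146.0], [224.0, 73.0], [161.0, 195.0]]
[[275.0, 252.0], [343.0, 147.0], [225.0, 76.0], [164.0, 195.0]]
```

View pics/w4.png

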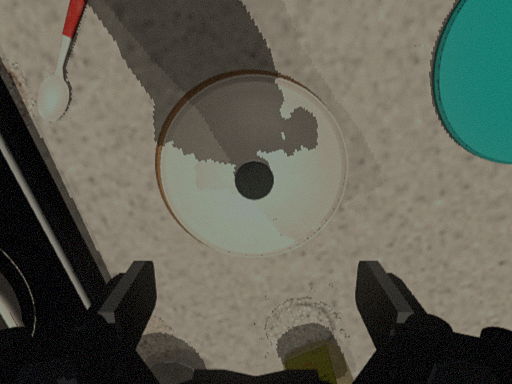

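The lid lies on the trivet (knob at 253,180; only a thin brown edge shows). Moving to the bowl.

Call:
move_arm --series '[{"translation":[-0.06,-0.86,-0.4],"angular":[0,0,0],"claw":1},{"translation":[-0.06,-0.86,-0.4],"angular":[0,0,0],"claw":1},{"translation":[-0.06,-0.86,-0.4],"angular":[0,0,0],"claw":1},{"translation":[-0.06,-0.86,-0.4],"angular":[0,0,0],"claw":1}]'

```text
time: 7.32
tcp_pos: [0.5397, 0.207, 0.2585]
tool_rot: [0.134, 0.991, -0.001, -0.0]
contact_force: [0.5, 0.7, -0.2]
opening: 0.0854
grasp_force: 0.0
```

Call:
move_arm --series '[{"translation":[-0.06,-0.86,-0.3],"angular":[0,0,0],"claw":1},{"translation":[-0.06,-0.86,-0.3],"angular":[0,0,0],"claw":1},{"translation":[-0.06,-0.86,-0.3],"angular":[0,0,0],"claw":1},{"translation":[-0.06,-0.86,-0.3],"angular":[0,0,0],"claw":1}]'

```text
time: 7.65
tcp_pos: [0.5143, 0.0795, 0.3034]
tool_rot: [0.134, 0.991, -0.001, -0.0]
contact_force: [-0.5, -0.8, -0.0]
opening: 0.0856
grasp_force: 0.0
```

Call:
move_arm --series '[{"translation":[-0.06,-0.86,-0.17],"angular":[0,0,0],"claw":1},{"translation":[-0.06,-0.86,-0.17],"angular":[0,0,0],"claw":1},{"translation":[-0.06,-0.86,-0.17],"angular":[0,0,0],"claw":1},{"translation":[-0.06,-0.86,-0.17],"angular":[0,0,0],"claw":1}]'

```text
time: 7.98
tcp_pos: [0.4889, -0.0481, 0.328]
tool_rot: [0.135, 0.991, -0.001, -0.001]
contact_force: [-0.1, -0.0, 0.2]
opening: 0.0852
grasp_force: 0.0
```

Call:
move_arm --series '[{"translation":[-0.06,-0.86,0],"angular":[0,0,0.1],"claw":1},{"translation":[-0.06,-0.86,0],"angular":[0,0,0.1],"claw":1},{"translation":[-0.06,-0.86,0],"angular":[0,0,0.1],"claw":1},{"translation":[-0.06,-0.86,0],"angular":[0,0,0.1],"claw":1},{"translation":[-0.06,-0.86,0],"angular":[0,0,0.1],"claw":1},{"translation":[-0.06,-0.86,0],"angular":[0,0,0.1],"claw":1}]'

```text
time: 8.48
tcp_pos: [0.464, -0.1708, 0.3268]
tool_rot: [0.436, 0.9, 0.0, -0.001]
contact_force: [0.7, 0.5, -0.2]
opening: 0.0852
grasp_force: 0.0
```

```bash
python3 - <<'E'
from h import *
s=ctrl.state();print(s["time"],s["tcp_pos"],s["joints"])
q=R.from_matrix(np.array([[0,1,0],[1,0,0],[0,0,-1]]).T)
move([.42,-.30,.34],q)
E
```

```text
8.4833 [ 0.46402927 -0.17079119  0.32675773] [-6.18041577e-01 -1.79886763e-01 -3.94765510e-02  1.71418702e+00
  2.80488563e-04  2.84730264e-01]
shift [-0.494 -0.764 -0.089] turn [-0.0002 -0.0004  0.1063]
```

Call:
move_arm --series '[{"translation":[-0.49,-0.76,-0.09],"angular":[0,0,0.106],"claw":1},{"translation":[-0.49,-0.76,-0.09],"angular":[0,0,0.106],"claw":1},{"translation":[-0.49,-0.76,-0.09],"angular":[0,0,0.106],"claw":1},{"translation":[-0.49,-0.76,-0.09],"angular":[0,0,0.106],"claw":1},{"translation":[-0.49,-0.76,-0.09],"angular":[0,0,0.106],"claw":1},{"translation":[-0.49,-0.76,-0.09],"angular":[0,0,0.106],"claw":1},{"translation":[-0.49,-0.76,-0.09],"angular":[0,0,0.106],"claw":1}]'

```text
time: 9.07
tcp_pos: [0.4216, -0.2986, 0.341]
tool_rot: [0.703, 0.711, 0.0, -0.001]
contact_force: [-0.3, -0.1, -0.2]
opening: 0.0852
grasp_force: 0.0
```

```bash
python3 - <<'E'
from h import *
s=ctrl.state();print(s["time"],s["tcp_pos"],s["tool_rot"],s["joints"])
c=save("wrist","w5",s=1.5);print(np.round(c["extrinsics"],3))
E
```

```text
9.0667 [ 0.42160524 -0.29857269  0.34096764] [ 7.02851279e-01  7.11336181e-01  2.19007423e-04 -9.32157811e-04] [-8.69917411e-01 -1.04992683e-01  5.51907723e-02  1.73287606e+00
  2.67695815e-04  6.88879122e-01]
[[ 1.    -0.011 -0.003  0.421]
 [ 0.012  0.953  0.302 -0.221]
 [-0.001 -0.302  0.953  0.465]
 [ 0.     0.     0.     1.   ]]
```

View pics/w5.png

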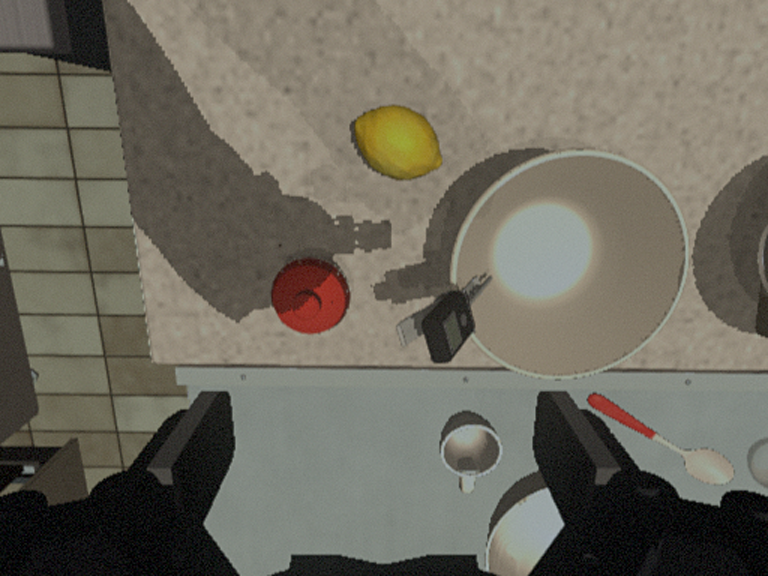

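```bash
cat > th.py <<'E'
from h import *
def pose(C,a,r=.087,z=.082):
    "a: world azimuth of the inward direction"
    i=np.array([np.cos(a),np.sin(a),0]);k=np.array([0,0,1.]);t=np.pi/6
    X=np.cos(t)*i+np.sin(t)*k;Z=-np.sin(t)*i+np.cos(t)*k
    return np.array([*C,z])-r*i,np.c_[X,np.cross(Z,X),Z]
BOX=np.array([[x,y,z] for x in(0,.015) for y in(-.017,.017) for z in(.010,.066)])
E
python3 - <<'E'
from th import *
c=np.load("pics/w5.npz");im=c["image"][:,:,::-1]
rim=[(452,268),(688,250),(575,150),(560,378)]
from scipy.optimize import least_squares
P=np.array([atz(c,u/1.5,v/1.5,.082)[:2] for u,v in rim]);s=least_squares(lambda p:np.hypot(*(P-p[:2]).T)-p[2],[.53,-.31,.09]);print(s.x,s.fun)
k=6;x0,y0=255,170
o=cv2.resize(im[y0:y0+90,x0:x0+130],None,fx=k,fy=k,interpolation=cv2.INTER_CUBIC)
for deg,col in((30,(0,0,255)),(38,(0,255,0))):
    O,M=pose(s.x[:2],np.radians(deg))
    for b in BOX:
        u,v=proj(c,O+M@b);cv2.circle(o,(int((u-x0+.5)*k),int((v-y0+.5)*k)),4,col,-1)
    u,v=proj(c,O+M@[.008,0,-.054]);cv2.circle(o,(int((u-x0+.5)*k),int((v-y0+.5)*k)),7,col,2)
cv2.imwrite("pics/c5.png",o)
E
```

```text
[ 0.56348401 -0.3212996   0.08940256] [-1.12880834e-04 -1.10017937e-04  1.23787969e-04  9.91109119e-05]
```

View pics/c5.png

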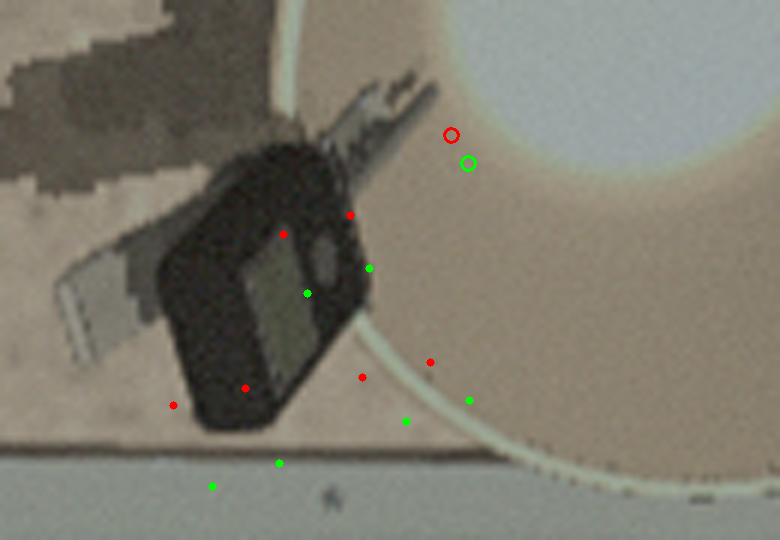

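```bash
python3 - <<'E'
from th import *
from scipy.optimize import least_squares
c=np.load("pics/w5.npz");im=c["image"][:,:,::-1];k=6;x0,y0=255,170
obs=[((.008,0,-.054),(437,88)),((.015,-.017,.066),(272,432)),((0,-.017,.066),(200,430)),((.015,-.017,.010),(368,305)),((.015,.017,.010),(328,143)),((0,.017,.066),(158,268)),((-.033,-.009,.049),(85,363)),((-.033,.009,.049),(56,283))]
q=np.array([[u/k+x0-.5,v/k+y0-.5] for _,(u,v) in obs]);L=np.array([p for p,_ in obs])
def f(p):
    O,M=pose([.5635,-.3213],p[0],p[1],p[2]);pr=np.array([proj(c,O+M@b) for b in L])
    return np.r_[((pr-q)).ravel(),(p[1]-.087)/.002,(p[2]-.082)/.002]
s=least_squares(f,[.3,.087,.082],loss="soft_l1");print(np.degrees(s.x[0]),s.x,np.round(f(s.x)[:-2].reshape(-1,2),1).tolist())
O,M=pose([.5635,-.3213],*s.x);print("origin",O,"squeeze",O+M@[.001,0,.042])
o=cv2.resize(im[y0:y0+90,x0:x0+130],None,fx=k,fy=k,interpolation=cv2.INTER_CUBIC)
for b in np.vstack([BOX,L]):
    u,v=proj(c,O+M@b);cv2.circle(o,(int((u-x0+.5)*k),int((v-y0+.5)*k)),4,(0,0,255),-1)
cv2.imwrite("pics/c6.png",o)
E
```

```text
18.494649125728124 [0.32279252 0.08586648 0.07915611] [[-0.0, -0.2], [0.9, 1.6], [-0.1, 2.3], [3.3, -2.3], [2.2, -2.5], [-2.5, 0.1], [-2.5, 0.4], [-2.5, -0.6]]
origin [ 0.48206824 -0.34853823  0.07915611] squeeze [ 0.46297412 -0.35492505  0.11602918]
```

View pics/c6.png

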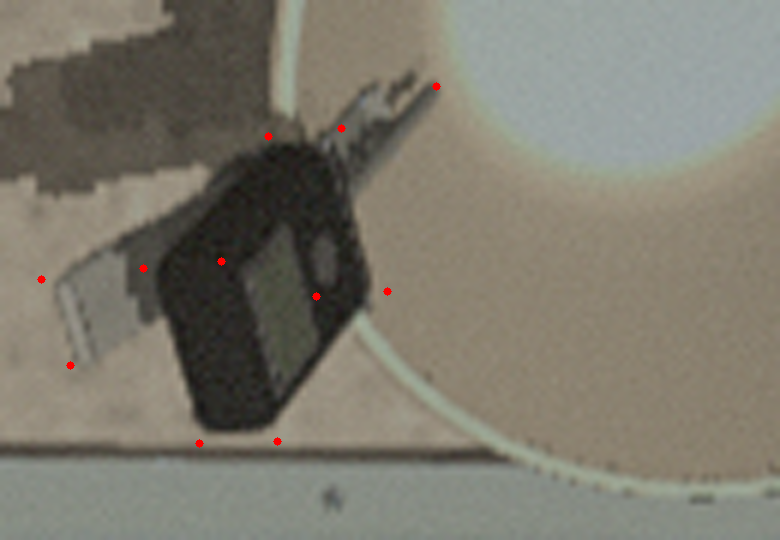

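Fitted markers sit within ~2 px of the case. I've used my ten viewings, so from here I'll measure by code, starting with a silhouette fit of the dark case.

```bash
cat >> th.py <<'E'
def rounded(r=.006):
    P=[]
    for y,z in[(s*(.017-r),zz) for s in(-1,1) for zz in(.010+r,.066-r)]:
        for t in np.linspace(0,2*np.pi,16,endpoint=False):P+=[[x,y+r*np.cos(t),z+r*np.sin(t)] for x in(0,.015)]
    return np.array(P)
RB=rounded()
def casemask(c,seed,k=4,thr=62):
    im=cv2.resize(np.array(c["image"]),None,fx=k,fy=k,interpolation=cv2.INTER_CUBIC);m=(im.max(2)<thr).astype(np.uint8)
    m=cv2.morphologyEx(m,cv2.MORPH_OPEN,np.ones((5,5)));n,l=cv2.connectedComponents(m)
    m=(l==l[int(seed[1]*k),int(seed[0]*k)]).astype(np.uint8);h=cv2.convexHull(cv2.findNonZero(m));o=np.zeros_like(m);cv2.fillConvexPoly(o,h,1);return o,m.sum(),h
def iou(c,mask,O,M,k=4):
    q=np.array([proj(c,O+M@b) for b in RB]);q=(q+.5)*k-.5
    o=np.zeros_like(mask);h=cv2.convexHull(np.round(q*16).astype(np.int32));cv2.fillConvexPoly(o,h,1,shift=4)
    return (o&mask).sum()/(o|mask).sum()
E
python3 - <<'E'
from th import *
from scipy.optimize import minimize
c=dict(np.load("pics/w5.npz"))
for thr in(50,62,75):
    m,n,h=casemask(c,(296,210) if 0 else (255+215/6,170+380/6),thr=thr);print(thr,n,m.sum(),cv2.boundingRect(h))
    f=lambda p:-iou(c,m,*pose([.5635+p[3],-.3213+p[4]],p[0],.087+p[1],.082+p[2]))+ .3*(p[1]/.004)**2*.1+.03*(p[2]/.004)**2+.03*((p[3]/.003)**2+(p[4]/.003)**2)*.5
    s=minimize(f,[.32,-.001,-.002,0,0],method="Nelder-Mead",options=dict(initial_simplex=np.vstack([[.32,0,0,0,0]]+[np.array([.32,0,0,0,0])+d for d in np.diag([.06,.003,.003,.003,.003])]),maxiter=600))
    p=s.x;O,M=pose([.5635+p[3],-.3213+p[4]],p[0],.087+p[1],.082+p[2]);print(np.degrees(p[0]),np.round(p,4),iou(c,m,O,M),"O",O,"sq",O+M@[.001,0,.042])
E
```

```text
50 12823 18196 (1125, 777, 137, 189)
17.64337490521953 [ 3.079e-01  2.000e-04 -1.100e-03 -1.000e-04 -0.000e+00] 0.8399575312745233 O [ 0.48027984 -0.34775733  0.08092946] sq [ 0.46109293 -0.35385976  0.11780253]
62 14541 19319 (1123, 775, 141, 192)
17.61051640709237 [ 3.074e-01  8.000e-04 -9.000e-04  4.000e-04  2.000e-04] 0.8840779555065269 O [ 0.48024808 -0.34766184  0.08110665] sq [ 0.46105768 -0.35375327  0.11797972]
75 17714 23353 (1114, 761, 170, 207)
16.209904959975987 [0.2829 0.0004 0.0005 0.0013 0.0007] 0.8746312071473094 O [ 0.48081098 -0.34497737  0.08252322] sq [ 0.46147742 -0.35059791  0.11939628]
```

```bash
cat >> th.py <<'E'
AZ=np.radians(17.6);SQ=np.array([.461,-.3535,.118])
_,M0=pose([0,0],AZ);TQ=R.from_matrix(np.c_[M0[:,1],M0[:,0],-M0[:,2]])
E
python3 - <<'E'
from th import *
move(SQ+.12*M0[:,2],TQ);print(SQ+.12*M0[:,2],M0)
c=np.load("pics/w5.npz");print("timer",atz(c,310/1.5,297/1.5,.06))
E
```

```text
shift [-0.488 -0.126  0.794] turn [-0.0828  0.0119 -0.0455]
[ 0.40380856 -0.37164219  0.22192305] [[ 8.25487333e-01 -3.02369891e-01 -4.76595334e-01]
 [ 2.61860007e-01  9.53190668e-01 -1.51184945e-01]
 [ 5.00000000e-01 -1.38777878e-17  8.66025404e-01]]
timer [ 0.36229256 -0.35100044  0.06      ]
```

Call:
move_arm --series '[{"translation":[-0.49,-0.13,0.2],"angular":[-0.083,0.012,-0.045],"claw":1},{"translation":[-0.49,-0.13,0.4],"angular":[-0.083,0.012,-0.045],"claw":1},{"translation":[-0.49,-0.13,0.6],"angular":[-0.083,0.012,-0.045],"claw":1},{"translation":[-0.49,-0.13,0.79],"angular":[-0.083,0.012,-0.045],"claw":1},{"translation":[-0.49,-0.13,0.79],"angular":[-0.083,0.012,-0.045],"claw":1},{"translation":[-0.49,-0.13,0.79],"angular":[-0.083,0.012,-0.045],"claw":1},{"translation":[-0.49,-0.13,0.79],"angular":[-0.083,0.012,-0.045],"claw":1}]'

```text
time: 9.7
tcp_pos: [0.4021, -0.3725, 0.223]
tool_rot: [0.574, 0.777, 0.208, 0.154]
contact_force: [0.7, -0.4, 1.3]
opening: 0.0853
grasp_force: 0.0
```

```bash
python3 - <<'E'
from th import *
from scipy.optimize import minimize
s=ctrl.state();print(s["time"],s["tcp_pos"],s["joints"])
c=save("wrist","w7")
move(SQ,TQ)
O0=SQ-M0@[.001,0,.042]
q=np.array([proj(c,O0+M0@b) for b in RB]);ce=proj(c,O0+M0@[.0,0,.066]);print("case bbox pred",q.min(0),q.max(0))
V=c["image"].max(2);x0,y0=q.min(0).astype(int)-25;x1,y1=q.max(0).astype(int)+25
print(x0,y0);
for r in V[max(y0,0):y1:6,max(x0,0):x1:5]:print(' '.join('%3d'%v for v in r))
E
```

```text
9.7 [ 0.40213863 -0.37252806  0.22303064] [-1.26595579 -0.23142203 -0.34312681  1.45587469  0.52314031  0.00681028]
shift [ 0.01  -0.001  0.819] turn [-0.0001  0.0009 -0.0009]
case bbox pred [254.93736966 165.18812083] [277.45975082 226.70949141]
229 140
 79  68  71  79  77  72 149 167 168 169 167 168 169 170 167
 78  72  80  78  76  68 164 168 167 170 168 169 167 170 168
 68  76  67  72  72 114 169 168 165 167 167 169 167 169 167
 82  73  72  80  77 143 166 166 167 168 168 166 169 167 168
 80  78  77  77  71  98 119 171 172 170 167 167 165 166 167
 79  70  75  61  41  82  44  47  35  41 168 167 169 165 167
 84  76  58  46  64  68  31  43  41  43 169 168 169 167 169
 48  62  63  43  69  75  34  39  44  38 170 168 165 169 167
 93  64  64  43  59  67  35  43  49  50  59 165 167 168 166
 59  71  66  51  58  62  35  43  42  46  59 166 160 158 160
 70  71  71  77  68 130  23  37  41  36  66 154 151 149 143
 88  85  77  83  77 122  36  39  44  50  78 142 142 141 141
 93  96  90  79  79  77  35  42  48  46  76 138 140 140 140
 89  89  84  88  86  75  33  43  50  43  79 140 136 141 140
149 149  90  91  90  90  29  45  45  52 130 135 140 137 138
151 151 158 151 146 127 154 107 172 138 141 140 138 142 142
153 149 144 153 150 152 158 158 116 169 137 138 140 140 139
159 157 155 153 152 154 160 146 154 108 169 135 141 137 135
111 121 130 137 150 151 150 154 149 157 155 137 169 139 140
```

Seen end-on, the case covers columns ~257–279 and rows ~168–226 (predicted 255–277 and 165–227), so it agrees to ~1 mm. Advancing along its axis and squeezing.

Call:
move_arm --series '[{"translation":[0.01,0.004,0.2],"angular":[0,0,0],"claw":1},{"translation":[0.01,0.004,0.4],"angular":[0,0,0],"claw":1},{"translation":[0.01,0.004,0.6],"angular":[0,0,0],"claw":1},{"translation":[0.01,0.004,0.72],"angular":[0,0,0],"claw":1},{"translation":[0.01,0.004,0.8],"angular":[0,0,0],"claw":1},{"translation":[0.01,0.004,0.82],"angular":[0,0,0],"claw":1},{"translation":[0.01,0.004,0.82],"angular":[0,0,0],"claw":1},{"translation":[0.01,0.004,0.82],"angular":[0,0,0],"claw":1}]' --squeeze 40

```text
time: 10.42
tcp_pos: [0.4626, -0.3534, 0.1194]
tool_rot: [0.573, 0.778, 0.208, 0.155]
contact_force: [1.3, 0.0, 1.2]
opening: 0.0858
grasp_force: 0.0
```

```bash
python3 - <<'E'
from th import *
move(SQ,TQ);s=ctrl.state();print(s["contact_force"],s["opening"])
E
```

```text
shift [ 0.002 -0.014  0.003] turn [ 0.0002  0.001  -0.0007]
[1.31155708 0.0388942  1.18911433] 0.08575826072369143
```

Call:
move_arm --series '[{"translation":[0,-0.014,0],"angular":[0,0,0],"claw":0.7},{"translation":[0,-0.014,0],"angular":[0,0,0],"claw":0.5},{"translation":[0,-0.014,0],"angular":[0,0,0],"claw":0.4},{"translation":[0,-0.014,0],"angular":[0,0,0],"claw":0.3},{"translation":[0,-0.014,0],"angular":[0,0,0],"claw":0.2},{"translation":[0,-0.014,0],"angular":[0,0,0],"claw":0.2},{"translation":[0,-0.014,0],"angular":[0,0,0],"claw":0.2},{"translation":[0,-0.014,0],"angular":[0,0,0],"claw":0.2}]'

```text
time: 11.08
tcp_pos: [0.461, -0.3545, 0.1188]
tool_rot: [0.573, 0.777, 0.209, 0.156]
contact_force: [1.7, 1.1, 9.6]
opening: 0.0268
grasp_force: 40.8
```

```bash
python3 - <<'E'
from th import *
move(SQ,TQ);s=ctrl.state();print(s["contact_force"],s["opening"],s["grasp_force"],s["wrist_torque"])
c=save("wrist","w8")
V=c["image"].max(2)
E
```

```text
shift [ 0.006 -0.001  0.006] turn [ 0.0007  0.0012 -0.0008]
[1.71593639 1.10164762 9.57915148] 0.026756351169707683 40.79079508781433 [ 0.32691704 -0.69094726  0.11163425]
```

Opening 27 mm at 40 N means the clip is fully squeezed. Withdrawing along its axis.

Call:
move_arm --series '[{"translation":[0,0,-0.05],"angular":[0,0,0],"claw":0.2},{"translation":[0,0,-0.12],"angular":[0,0,0],"claw":0.2},{"translation":[0,0,-0.25],"angular":[0,0,0],"claw":0.2},{"translation":[0,0,-0.4],"angular":[0,0,0],"claw":0.2},{"translation":[0,0,-0.6],"angular":[0,0,0],"claw":0.2},{"translation":[0,0,-0.8],"angular":[0,0,0],"claw":0.2},{"translation":[0,0,-0.9],"angular":[0,0,0],"claw":0.2},{"translation":[0,0,-0.9],"angular":[0,0,0],"claw":0.2}]'

```text
time: 11.8
tcp_pos: [0.3945, -0.3754, 0.2366]
tool_rot: [0.574, 0.777, 0.207, 0.156]
contact_force: [-0.1, 0.1, -0.9]
opening: 0.0274
grasp_force: 39.8
```

```bash
python3 - <<'E'
from th import *
s=ctrl.state();p=s["tcp_pos"];Rt=R.from_quat(s["tool_rot"]).as_matrix();M=np.c_[Rt[:,1],Rt[:,0],-Rt[:,2]]
O=p-M@[.001,0,.042];print(s["time"],s["opening"],s["contact_force"],s["joints"],"dist bowl",np.linalg.norm(O-[.5635,-.3213,0]))
c=save("wrist","w9")
# predicted vs seen case in the hand
q=np.array([proj(c,O+M@b) for b in RB]);print("pred bbox",q.min(0),q.max(0))
print("tip",proj(c,O+M@[.008,0,-.054]))
V=c["image"].max(2)
for r in V[150:290:7,215:325:6]:print(' '.join('%3d'%v for v in r))
E
```

```text
11.8 0.02740719997548264 [-0.10704636  0.08711071 -0.87970994] [-1.28418556 -0.24099451 -0.327171    1.4854176   0.52502599 -0.01201412] dist bowl 0.25428466059845184
pred bbox [251.49127894 223.13572592] [296.61246136 357.57914894]
tip [265.34534179330893, 208.2277580555396]
102  83  75  84  82  84  73 178 177 180 181 179 180 177 178 181 178 180 162
 97  88  89  80  91  86  84 182 179 178 180 178 177 182 177 182 180 170 159
101  81  86  89  87  86 109 171 179 179 180 177 176 180 178 182 181 170 159
101  85  87  90  88  79 132 157 177 179 179 178 178 176 178 179 178 166 147
101 104  88  84  83  85 127 153 169 178 177 181 179 179 180 180 167 152 148
100  97  81  94  82  89 110 161 154 168 179 178 178 179 171 165 156 151 151
 99  98 102  81  84  84  75 180 148 152 163 169 168 168 161 150 152 149 148
167 105 101 104  82  83  86 180 147 150 150 153 153 153 152 150 150 149 148
165 165  99 104  98  86  86 131 148  99 147 150 151 152 150 148 146 148 147
150 140  51  93  89  98  92  65 183  65 151 152 149 148 149 147 150 148 146
160  69  68 154 168  93  98  69 140  61 148 150 150 148 151 147 147 146 150
165  58  63  54  42  55  59  51  24  35  40  49 153 146 150 146 147 150 151
165  59  58  57  59  55  58  37  33  38  33  30 151 150 150 151 150 149 149
 88  63  54  50  53  81  79  31  21  34  37  40 110 171 143 148 148 132 110
 58  48  62  49  48  77  79  35  35  27  37  39  34  58  52 122  96  83  90
 59  32  58  45  44  78  80  22  23  28  31  31  33  63  58 158 156 150 156
 61  35  54  57  38  78  78  29  28  30  20  20  29  40  54  57  40  32 152
 65  42  53  47  58  53  59  35  31  23  10  34  28  29  60  50  34  41 152
 38  48  58 147 150 152 157  24  24  26  20  29  19  35  60  56  38  31  27
 26  65  52 147 150 150 151  17  12  26  30  29  27  19  58  55  54  30  37
```

The thermometer is off the bowl and held. Measuring its pose in the hand precisely.

```bash
python3 - <<'E'
from th import *
s=ctrl.state();p=s["tcp_pos"];Rt=R.from_quat(s["tool_rot"]).as_matrix();M=np.c_[Rt[:,1],Rt[:,0],-Rt[:,2]]
O=p-M@[.001,0,.042];c=np.load("pics/w9.npz");V=c["image"].max(2)
for n,b in (("tip",(.008,0,-.054)),("probe-30",(.008,0,-.03)),("probe-10",(.008,0,-.01)),("c10 x0",(0,.017,.01)),("c10 x15",(.015,.017,.01)),("c66 x0",(0,.017,.066)),("c66 x15",(.015,.017,.066)),("leg-38 y8",(0,.008,-.038)),("leg y-8",(0,-.008,-.038)),("jaw",(-.014,0.008,-.024))):print(n,np.round(proj(c,O+M@b),1))
for v in range(196,236,2):print(v,' '.join('%3d'%x for x in V[v,244:292:2]))
for v in (240,260,280,300,320,340):print(v,' '.join('%3d'%x for x in V[v,240:312:3]))
E
```

```text
tip [264.6 205.9]
probe-30 [265.5 218.9]
probe-10 [266.6 232. ]
c10 x0 [251.8 216.3]
c10 x15 [282.5 216.3]
c66 x0 [250.1 276.6]
c66 x15 [295.1 276.6]
leg-38 y8 [252.6 202.3]
leg y-8 [252.6 225.9]
jaw [228.6 209.9]
196  85  82  77  85  78 147 177 180 143 151 150 150 149 148 153 154 154 151 157 160 156 157 158 157
198  85  86  87  83  84 135 172 180 146 150 149 149 150 147 152 155 154 156 154 152 155 154 153 157
200  88  83  84  81  85 121 171 179 157 146 146 147 147 150 149 149 152 153 155 151 153 154 153 152
202  88  81  83  83  83  99 158 181 178 143 147 146 149 147 149 147 150 152 149 153 150 151 152 152
204  90  85  86  86  94  83 144 177 159 144 146 150 146 153 150 151 150 147 151 150 151 152 151 151
206  83  85  88  91  92  84 122 113 104 142 152 122  75 140 148 150 146 151 149 153 148 148 147 150
208  95  85  90  91  86  88  69  91 143 151 148  54  57  92 151 150 148 151 147 147 149 151 148 148
210  99  99  90  90  84  89  55  79 138 151 145  56  64  93 150 149 148 149 147 147 149 149 150 149
212 101 100  98 101  84  87  58  78 137 136 172  52  59  87 152 148 150 149 151 152 14
[... 1013 characters left out ...]

234  52  55  56  56  61  37  36  35  33  40  36  33  36  20  31  40  29  39  37  38  40  93 155 149
240  61  71  72  74  76  24  36  31  30  29  26  34  30  37  38  31 185 168 135 146 147 150 151 148
260  47  77  76  76  66  25  29  27  32  27  33  36  29  21  25  26  31  33  60  56  58  63  35  28
280 150 149 150 150  48  20  22  20  26  23  31  33  35  22  26  14  21  13  38  37  60  59  50  59
300 149 147 145 152  21  27  24  24  24  18  27  21  40  26  15  21  15  27  24  29  17  27  18  23
320 150 146 147 150  46  38  28  31  30  22  27  25  24  13  25  25  22  21  28  22  23  25  25  23
340  66  66  66  63  29  36  24  21  32  32  24  27  25  16  24  29  24  16  52  90  19  22  26  19
```

```bash
python3 - <<'E'
from th import *
q=R.from_matrix(np.array([[0,1,0],[1,0,0],[0,0,-1]]).T)
move([.44,-.28,.30],q)
E
```

```text
shift [ 0.513  0.628 -0.143] turn [ 0.083  -0.012   0.0464]
```

Call:
move_arm --series '[{"translation":[0.1,0.1,-0.2],"angular":[0.02,-0.003,0.012],"claw":0.2},{"translation":[0.2,0.25,-0.2],"angular":[0.035,-0.005,0.02],"claw":0.2},{"translation":[0.3,0.4,-0.15],"angular":[0.05,-0.007,0.028],"claw":0.2},{"translation":[0.4,0.5,-0.15],"angular":[0.066,-0.009,0.037],"claw":0.2},{"translation":[0.5,0.6,-0.15],"angular":[0.083,-0.012,0.046],"claw":0.2},{"translation":[0.51,0.63,-0.15],"angular":[0.083,-0.012,0.046],"claw":0.2},{"translation":[0.51,0.63,-0.15],"angular":[0.083,-0.012,0.046],"claw":0.2}]'

```text
time: 12.43
tcp_pos: [0.4421, -0.2773, 0.2987]
tool_rot: [0.704, 0.71, 0.001, -0.001]
contact_force: [-0.3, 0.6, -1.2]
opening: 0.0272
grasp_force: 40.2
```

```bash
python3 - <<'E'
from th import *
q=R.from_matrix(np.array([[0,1,0],[1,0,0],[0,0,-1]]).T)
move([.53,.0265,.29],q);s=ctrl.state();print(s["opening"],s["grasp_force"])
E
```

```text
shift [2.02  0.605 0.065] turn [-0.0001 -0.0005  0.0015]
0.027158728756194846 40.223729610443115
```

Call:
move_arm --series '[{"translation":[0.1,0.03,0],"angular":[0,0,0.001],"claw":0.2},{"translation":[0.3,0.09,0],"angular":[0,0,0.001],"claw":0.2},{"translation":[0.5,0.15,0],"angular":[0,0,0.001],"claw":0.2},{"translation":[0.7,0.21,0.03],"angular":[0,0,0.001],"claw":0.2},{"translation":[1,0.3,0.03],"angular":[0,0,0.001],"claw":0.2}]'

```text
time: 12.85
tcp_pos: [0.4823, -0.1349, 0.2935]
tool_rot: [0.709, 0.705, 0.001, -0.001]
contact_force: [0.4, 0.4, -1.7]
opening: 0.027
grasp_force: 40.2
```

Call:
move_arm --series '[{"translation":[0.2,0.06,0],"angular":[0,0,0],"claw":0.2},{"translation":[0.4,0.12,0],"angular":[0,0,0],"claw":0.2},{"translation":[0.6,0.18,0.03],"angular":[0,0,0],"claw":0.2},{"translation":[0.8,0.24,0.03],"angular":[0,0,0],"claw":0.2},{"translation":[0.92,0.28,0.03],"angular":[0,0,0],"claw":0.2},{"translation":[1,0.3,0.03],"angular":[0,0,0],"claw":0.2},{"translation":[1,0.3,0.03],"angular":[0,0,0],"claw":0.2},{"translation":[1,0.3,0.03],"angular":[0,0,0],"claw":0.2}]'

```text
time: 13.52
tcp_pos: [0.5281, 0.0148, 0.2908]
tool_rot: [0.708, 0.706, 0.0, -0.001]
contact_force: [-0.1, -0.7, -0.5]
opening: 0.027
grasp_force: 40.2
```

```bash
python3 - <<'E'
from th import *
from scipy.optimize import least_squares
s=ctrl.state();print(s["time"],s["tcp_pos"],s["joints"])
c=save("wrist","w10");g=cv2.GaussianBlur(c["image"],(3,3),0).max(2).astype(float)
# outer rim edge (r=83 mm at z .123): along radial samples, the strongest bright->dark step near the expected place
C=np.array([.603,.0265]);P=[]
for a in np.radians(np.arange(0,360,6)):
    d=np.array([np.cos(a),np.sin(a)]);rr=np.arange(.068,.100,.0005)
    uv=np.array([proj(c,[*(C+r*d),.123]) for r in rr]);
    if uv.min()<2 or uv[:,0].max()>509 or uv[:,1].max()>381:continue
    v=cv2.remap(g.astype(np.float32),uv[:,0].astype(np.float32)[None],uv[:,1].astype(np.float32)[None],1)[0]
    st=v[:-4]-v[4:];j=st.argmax()
    if st[j]>60:P.append([*(C+(rr[j]+.001)*d),np.degrees(a),rr[j]+.001])
P=np.array(P);print(len(P),np.round(P[:,2:].T,3).tolist())
f=lambda p:np.hypot(P[:,0]-p[0],P[:,1]-p[1])-p[2]
r=least_squares(f,[*C,.083],loss="soft_l1",f_scale=.001);print(r.x,np.abs(f(r.x)).mean())
E
```

```text
13.5167 [0.52810663 0.01483422 0.29076641] [-0.22073736 -0.09972152 -0.03256368  1.63938865  0.00176662  1.35240669]
55 [[0.0, 6.0, 12.0, 18.0, 24.0, 30.0, 36.0, 42.0, 48.0, 54.0, 60.0, 66.0, 78.0, 84.0, 90.0, 96.0, 102.0, 108.0, 114.0, 120.0, 126.0, 132.0, 138.0, 144.0, 150.0, 156.0, 162.0, 168.0, 174.0, 180.0, 186.0, 192.0, 198.0, 204.0, 210.0, 216.0, 228.0, 240.0, 246.0, 252.0, 258.0, 264.0, 270.0, 276.0, 282.0, 294.0, 300.0, 306.0, 312.0, 318.0, 324.0, 336.0, 342.0, 348.0, 354.0], [0.085, 0.085, 0.085, 0.085, 0.091, 0.096, 0.084, 0.084, 0.084, 0.084, 0.084, 0.083, 0.083, 0.083, 0.083, 0.083, 0.082, 0.087, 0.082, 0.082, 0.082, 0.082, 0.082, 0.082, 0.082, 0.082, 0.082, 0.082, 0.083, 0.082, 0.083, 0.083, 0.082, 0.083, 0.08, 0.084, 0.075, 0.084, 0.082, 0.084, 0.085, 0.085, 0.085, 0.085, 0.085, 0.087, 0.086, 0.086, 0.085, 0.086, 0.086, 0.085, 0.085, 0.085, 0.085]]
[0.60446415 0.02552329 0.08364945] 0.0008649627360282499
```

Rim fitted by code: pot centre (0.6045, 0.0255), rim radius 83.6 mm. Lining up over the −x wall and descending to just above contact.

Call:
move_arm --series '[{"translation":[0.07,0.02,0],"angular":[0,0,0],"claw":0.2},{"translation":[0.07,0.02,0],"angular":[0,0,0],"claw":0.2},{"translation":[0.07,0.02,0],"angular":[0,0,0],"claw":0.2},{"translation":[0.07,0.02,0.08],"angular":[0,0,0],"claw":0.2},{"translation":[0.07,0.02,0.2],"angular":[0,0,0],"claw":0.2},{"translation":[0.07,0.02,0.3],"angular":[0,0,0],"claw":0.2},{"translation":[0.07,0.02,0.3],"angular":[0,0,0],"claw":0.2},{"translation":[0.07,0.02,0.3],"angular":[0,0,0],"claw":0.2}]'

```text
time: 14.23
tcp_pos: [0.5309, 0.0258, 0.2463]
tool_rot: [0.708, 0.706, 0.0, -0.001]
contact_force: [0.2, 0.5, -1.1]
opening: 0.0268
grasp_force: 40.2
```

```bash
python3 - <<'E'
from th import *
s=ctrl.state();p=s["tcp_pos"];Rt=R.from_quat(s["tool_rot"]).as_matrix();M=np.c_[Rt[:,1],Rt[:,0],-Rt[:,2]];O=p-M@[.001,0,.042]
print(s["time"],p,Rt[:,2]);c=save("wrist","w11");V=c["image"].max(2)
for n,b in (("tip",(.008,0,-.054)),("c10 x0",(0,.017,.01)),("c10 x15",(.015,.017,.01)),("leg x0 y8",(0,.008,-.038)),("jaw",(-.014,0.008,-.024))):print(n,np.round(proj(c,O+M@b),1))
for x in(.5215,.5265):print("rim",x,np.round(proj(c,[x,.03,.125]),1),np.round(proj(c,[x,.05,.125]),1),np.round(proj(c,[x,.01,.125]),1))
for v in range(150,240,4):print(v,' '.join('%3d'%x for x in V[v,216:300:3]))
E
```

```text
14.2333 [0.53090167 0.0257888  0.24629584] [-0.00162838  0.00186189 -0.99999694]
tip [265.4 208.3]
c10 x0 [252.8 219.5]
c10 x15 [283.9 219.5]
leg x0 y8 [253.4 204.8]
jaw [229.3 212.6]
rim 0.5215 [242.6 191.8] [242.2 165.3] [243.  217.1]
rim 0.5265 [249.4 191.8] [249.1 165.3] [249.6 217.1]
150  38  22  27  33  32  38  31  44  39  41  49  46 136 218 196 220 218 217 218 217 220 219 217 220 219 220 218 218
154  26  23  27  28  34  40  48  45  46  45  48  43 223 218 217 219 216 218 218 218 219 216 219 220 219 217 215 217
158  15  30  26  29  28  31 107  41  41  41  41 175 217 172 221 215 217 218 220 219 219 218 219 219 216 216 217 219
162  14  22  30  27  40  34  53  42  44  49  47 220 219 176 216 220 218 219 216 219 217 219 218 217 217 217 217 216
166  24  26  38  28  37  30  36  41  41  43 128 217 180 211 217 218 216 218 217 216 216 219 217 218 218 219 218 217
170  15  35  26  36  37  41  39  46  44  43 226 218 132 141 139 135 133 218 142 155 218 216 216 217 218 219 216 218
174  38  30  32  31  24  41  38  43  41  39 220 217  88 139 140 135 137 136 138 136 221 219 217 218 215 216 216 21
[... 1157 characters left out ...]
 217
218  42  94  96  69  29  35  35  27  43  57 158 156 108  95  70  84 141  80  77 221 219 218 219 218 218 216 219 219
222  44  98  70  65  37  40  41  35  43  42 144 194 131  85  74  79 117  74  70 202 197 222 220 219 217 219 219 219
226  49  81  63  58  44  60  55  36  41  53  69 168 142  80  75  55  50  55  56  56  54 104 134 138 219 217 219 219
230  37  84  82  79  65  66  70  63  63  67  72  76  72  61  51  42  48  46  50  56  55  57  61 121 221 217 216 218
234  36  82  83  85  66  66  70  70  64  68  69  73  77  38  50  40  46  48  59  51  56  57  61  66 223 219 217 219
238  20  85  83  82  60  58  47  58  71  97  94  96  96  40  48  41  55  46  47  46  53  55  57  52 152 201 220 218
```

In the same picture, the leg (u≈257) and jaw (u≈226) straddle x≈0.523, and the rim's middle is at x≈0.524. Descending straight down.

Call:
move_arm --series '[{"translation":[0,0,0.08],"angular":[0,0,0],"claw":0.2},{"translation":[0,0,0.16],"angular":[0,0,0],"claw":0.2},{"translation":[0,0,0.24],"angular":[0,0,0],"claw":0.2},{"translation":[0,0,0.32],"angular":[0,0,0],"claw":0.2},{"translation":[0,0,0.4],"angular":[0,0,0],"claw":0.2},{"translation":[0,0,0.46],"angular":[0,0,0],"claw":0.2},{"translation":[0,0,0.48],"angular":[0,0,0],"claw":0.2},{"translation":[0,0,0.48],"angular":[0,0,0],"claw":0.2}]'

```text
time: 14.95
tcp_pos: [0.5308, 0.0263, 0.1734]
tool_rot: [0.708, 0.706, -0.0, -0.001]
contact_force: [-0.4, -0.2, -0.8]
opening: 0.0267
grasp_force: 40.2
```

Call:
move_arm --series '[{"translation":[0,0,0.01],"angular":[0,0,0],"claw":0.2},{"translation":[0,0,0.02],"angular":[0,0,0],"claw":0.2},{"translation":[0,0,0.03],"angular":[0,0,0],"claw":0.2},{"translation":[0,0,0.04],"angular":[0,0,0],"claw":0.2},{"translation":[0,0,0.04],"angular":[0,0,0],"claw":0.2}]'

```text
time: 15.37
tcp_pos: [0.5314, 0.0262, 0.1685]
tool_rot: [0.708, 0.706, 0.0, -0.001]
contact_force: [0.2, -0.2, -2.0]
opening: 0.0265
grasp_force: 40.2
```

Call:
move_arm --series '[{"translation":[0,0,0.01],"angular":[0,0,0],"claw":0.2},{"translation":[0,0,0.02],"angular":[0,0,0],"claw":0.2},{"translation":[0,0,0.02],"angular":[0,0,0],"claw":0.2}]'

```text
time: 15.62
tcp_pos: [0.5317, 0.0261, 0.1666]
tool_rot: [0.708, 0.706, 0.001, -0.0]
contact_force: [-1.9, -0.3, 6.8]
opening: 0.0268
grasp_force: 40.8
```

Rim butts in the crotch at the expected height. Drawing the leg onto the wall.

Call:
move_arm --series '[{"translation":[0,-0.01,0],"angular":[0,0,0],"claw":0.2},{"translation":[0,-0.02,0],"angular":[0,0,0],"claw":0.2},{"translation":[0,-0.025,0],"angular":[0,0,0],"claw":0.2},{"translation":[0,-0.025,0],"angular":[0,0,0],"claw":0.2}]'

```text
time: 15.95
tcp_pos: [0.5284, 0.0261, 0.1667]
tool_rot: [0.708, 0.706, 0.001, 0.0]
contact_force: [1.3, 0.1, 6.1]
opening: 0.0263
grasp_force: 41.4
```

Call:
move_arm --series '[{"translation":[0,0,0],"angular":[0,0,0],"claw":0.4},{"translation":[0,0,0],"angular":[0,0,0],"claw":0.5},{"translation":[0,0,0],"angular":[0,0,0],"claw":0.7},{"translation":[0,0,0],"angular":[0,0,0],"claw":1},{"translation":[0,0,0],"angular":[0,0,0],"claw":1},{"translation":[0,0,0],"angular":[0,0,0],"claw":1},{"translation":[0,0,0],"angular":[0,0,0],"claw":1},{"translation":[0,0,0],"angular":[0,0,0],"claw":1}]'

```text
time: 16.62
tcp_pos: [0.5276, 0.0262, 0.1656]
tool_rot: [0.708, 0.706, 0.0, -0.001]
contact_force: [-0.3, -0.1, 0.0]
opening: 0.0855
grasp_force: 0.0
```

```bash
python3 - <<'E'
from th import *
s=ctrl.state();print(s["contact_force"],s["opening"],s["grasp_force"],s["wrist_torque"])
c=save("wrist","w12");V=c["image"].max(2)
for v in range(150,384,9):print(v,' '.join('%3d'%x for x in V[v,130:380:8]))
E
```

```text
[-0.32566902 -0.06727829  0.01223641] 0.08547589151481236 0.0 [-0.00282102 -0.03305558 -0.0236204 ]
150   6  15  29  15  27  34  15  21  17  23  23  20  35  20  63  32  42  79  95 218 221 217 217 219 217 220 218 221 221 220 221 220
159  20   0   2   0  10  27  11  23  29   0  16  21  27  24  32  43  40  75 215 218 219 218 218 216 218 218 221 220 221 219 221 221
168  23  19  21  22   9   1  26   7  23  26  20  20  29  73  27  41  86 217 203 215 218 215 215 215 218 216 215 220 218 217 218 220
177  18   6  15  18  17  20  12  15  19   8  15  31  27  27  26  39 138 214 214 215 217 215 215 214 214 214 216 219 219 216 221 219
186  10  22  22  19   3  10  15  13  18  30  18  29  26  19  37  44 213 217 216 216 214 212 214 214 213 213 213 214 214 217 220 221
195  17  33  14  16  19   4  16  19  11  22  15   6  25  36  41 105 208 137 136 139 135 138 137 139 140 211 214 212 212 211 220 221
204  23   4  23  13  30  16   5  17  11   0   1  24  31  31  35 132 122 135 151 131 137 136 141 140 150 213 212 220 221 220 220 221
213  14  22  18   1  22  28  13  28  17  25  17  17  27  31  30 130  86  75 
[... 1731 characters left out ...]
 110 109 111 107 110 112 110 110  34  25
339  14  20  23  29  27  35  36  32  37  44  45  31  39  35  38  33  42  45  37  34  33 186  83  84 100 106 104 101 105 106 104  27
348  32  21  31  26  28  33  40  29  31  35  43  30  40  38  33  36  37  40  28  37  30  48 218 154  97 101  98 101 101 101 100  28
357  28  24 201 202 191 198 203 205 201 208 204 203 206 192 206 126  43  42  37  30  68 196 207 217 218 201 143 102  80  97  75  22
366  35  34  51 204 205 204 205 198 201 204 208 205 198 200 204 206  50  28  27  30 200 204 207 210 213 144 207 219 220 224  29  24
375  28  29  37 191 203 201 199 200  35  38  44  44  40  41  29  90 170  34  34  34  33  42  35  40 199 207 200 201 202  24  27  28
```

Released with zero contact force, and the lever clears the finger. Retreating straight up.

Call:
move_arm --series '[{"translation":[0,0,-0.1],"angular":[0,0,0],"claw":1},{"translation":[0,0,-0.25],"angular":[0,0,0],"claw":1},{"translation":[0,0,-0.45],"angular":[0,0,0],"claw":1},{"translation":[0,0,-0.65],"angular":[0,0,0],"claw":1},{"translation":[0,0,-0.85],"angular":[0,0,0],"claw":1},{"translation":[0,0,-0.95],"angular":[0,0,0],"claw":1},{"translation":[0,0,-0.95],"angular":[0,0,0],"claw":1},{"translation":[0,0,-0.95],"angular":[0,0,0],"claw":1}]'

```text
time: 17.33
tcp_pos: [0.5282, 0.0259, 0.3088]
tool_rot: [0.708, 0.706, 0.001, 0.0]
contact_force: [-0.0, 0.9, 0.2]
opening: 0.0856
grasp_force: 0.0
```

```bash
python3 - <<'E'
from th import *
from scipy.optimize import minimize
s=ctrl.state();print(s["time"],s["tcp_pos"],s["contact_force"])
c=save("wrist","w13");sc=save("scene","s13")
C=[.6045,.0255]
def P(p):
    r=R.from_rotvec([p[3],p[4],0]).as_matrix()@R.from_euler("z",p[5]).as_matrix();return np.array([.5265+p[0],.026+p[1],.125+p[2]]),r
sd=proj(c,[.5265+.008,.026,.19]);m,n,h=casemask(c,sd,thr=70);print("wrist case",n,m.sum(),cv2.boundingRect(h),"seed",sd)
q=(np.array([proj(c,P(np.zeros(6))[0]+b) for b in RB])+.5)*4;print("pred",q.min(0),q.max(0)-q.min(0),iou(c,m,*P(np.zeros(6))))
f=lambda p:-iou(c,m,*P(p))+.02*((p[2]/.005)**2+(p[0]/.004)**2+(p[1]/.004)**2)+.02*(p[3]**2+p[4]**2)/.15**2
r=minimize(f,np.zeros(6),method="Nelder-Mead",options=dict(initial_simplex=np.vstack([np.zeros(6),np.diag([.004,.004,.004,.08,.08,.1])]),maxiter=800));print(np.round(r.x,4),iou(c,m,*P(r.x)))
# scene view: predicted case box and dark rows
q=np.array([proj(sc,P(np.zeros(6))[0]+b) for b in RB]);x0,y0=q.min(0).astype(int)-6;x1,y1=q.max(0).astype(int)+7
print("scene pred",q.min(0),q.max(0));V=sc["image"].max(2);print(x0,y0)
for row in V[y0:y1:1,x0:x1]:print(' '.join('%3d'%v for v in row))
E
```

```text
17.3333 [0.52816194 0.02588869 0.30881938] [-0.04055025  0.89748257  0.1801205 ]
wrist case 683110 1254264 (0, 156, 1266, 1380) seed [263.48752930258235, 197.97841080845973]
pred [1012.07653177  648.34081918] [ 82.96264777 224.47233282] 0.014598202611252496
[-0.      0.      0.0001  0.0046  0.001   0.0809] 0.014710619136003265
scene pred [225.06156803 174.01764744] [235.35093439 190.13334989]
219 168
249 248 248 247 247 247 248 247 247 246 246 246 246 247 246 246 247 247 248 248 248 249 249
249 248 247 247 246 247 247 247 247 246 246 246 246 247 247 247 247 247 248 248 248 249 249
248 248 247 246 246 246 246 247 247 246 247 247 247 248 248 247 247 246 246 247 248 248 248
247 247 246 246 246 247 247 247 247 247 247 247 248 248 248 247 245 245 245 246 247 248 248
247 246 245 245 246 247 247 247 245 243 244 246 247 248 247 244 238 237 240 244 247 248 248
247 246 245 243 244 246 246 243 236 228 231 237 241 244 243 233 211 206 222 236 245 248 248
247 246 241 234 233 235 234 226 199 173 177 194 213 227 228 203 161 149 177 218 239 246 247
245 240 227 197 182 185 185 169 133 101 100 116 142 
[... 1271 characters left out ...]
 111 101  91  81  75  76  88 102 109 104  81  54  43  42
137 138 138 140 139 140 139 135 124 110 102  94  85  80  83  97 120 148 159 135  90  56  43
140 141 142 142 143 143 142 138 127 112 102  94  85  81  83  94 118 153 178 173 137  90  55
143 144 144 145 146 145 145 140 129 113 103  95  86  81  82  90 106 134 163 178 169 134  89
147 147 147 148 148 149 149 145 130 113 102  95  86  80  82  89 100 117 139 161 174 166 134
150 149 150 151 151 151 151 145 132 114 103  96  87  82  83  89 100 113 126 140 160 176 172
152 152 153 153 154 154 153 148 134 115 104  97  88  85  85  91 101 113 124 130 141 168 189
155 156 156 157 157 157 156 149 135 116 104  98  91  88  90  94 102 114 126 128 131 153 186
```

The scene view shows the case upright at the predicted pixels (225–235, 174–190). One more check of tilt and depth, then hand in.

```bash
python3 - <<'E'
from th import *
c=np.load("pics/w13.npz");V=c["image"].max(2);O=np.array([.5265,.026,.125])
for n,b in (("tip",(.008,0,-.054)),("c10 x15 y17",(.015,.017,.01)),("c66 x15 y17",(.015,.017,.066)),("c66 x0",(0,.017,.066)),("c66 x15 y-17",(.015,-.017,.066)),("c66 x0 y-17",(0,-.017,.066))):print(n,np.round(proj(c,O+b),1))
for v in range(150,224,4):print(v,' '.join('%3d'%x for x in V[v,230:292:2]))
E
```

```text
tip [260.9 163.9]
c10 x15 y17 [270.1 160.2]
c66 x15 y17 [273.4 175.8]
c66 x0 [252.5 175.9]
c66 x15 y-17 [272.8 220. ]
c66 x0 y-17 [252.7 220.1]
150  44  37  36  37  47  42  39  33  40  38  75 225 221 149 219 217 217 218 219 218 218 219 220 218 219 219 216 216 218 217 216
154  31  31  27  29  84  32  29  35  38  44 187 221 200 146 219 218 217 217 217 219 219 216 217 217 218 218 218 218 218 218 218
158  31  35  31  29 104  36  32  43  45  52 142 138 108 151 196 195 219 220 221 192 196 194 221 216 220 218 216 216 219 218 219
162  28  27  42  38  95  39  44  49  58  81 138 135 120  78  84  84  62  58 107 133 139 135 151 221 215 216 215 215 218 218 219
166  34  27  40  28  86  57  59  54  73  84 100  65  50  41  53  58  54  59  64  59 146 149 156 220 219 219 217 217 215 215 216
170  35  21  47  68 167 161 100 101 107 104  96  56  47  51  52  56  56  56  59  56 103 160 167 221 217 217 218 219 218 220 217
174  72  71  69  73  76  52  58  70 109 104 104  48  45  44  53  58  55  65  58  57  69 161 166 221 218 219 217 219 220 217 218
178  73  75  69  70  70  59  58  72 109 102 110  48  56  55 
[... 775 characters left out ...]
  49  56  51  56  54 147 219 217 218 217 216 217 218 217 219
206  34  40  42  40  36  41  38  41  37  41  48  41  45  46  44  46  55  54  51  56  52  93 177 218 216 218 217 218 218 220 218
210  37  33  40  28  40  41  48  39  44  48  49  46  50  44  51  41  51  51  57  52  54 101 142 142 162 208 217 216 216 219 219
214  28  36  39  38  31  39  40  39  40  36  45  37  38  54  37  47  48  52  49  54  44 118 125 132 141 137 142 180 205 215 217
218  28  38  23  35  33  39  34  42  38  36  41  46  43  48  45  54  74  72  43  67 101 115 124 124 125 131 139 140 140 146 162
222  38  33  31  35  41  44  37  37  45  45  42  34  39  45  43  58 204 219 203 114 111 115 117 119 122 124 122 127 131 133 138
```

```bash
python3 -c "
from workcell import ctrl
print(ctrl.finish_job())"
```

```text
the job is handed in; nothing more can be done
None
```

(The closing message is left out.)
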